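Pin the jig, flip its prop leg and hold the frame upright

TASK

Lock the jig to the bench by pushing the long-handled retaining pin from the rack fully home through its lug into the bench block, and then flip the spring-loaded prop leg on the tilting frame over centre, all the way down to its stop. Only after that take hold of the frame, raise it upright and keep holding it there: it tips back if let go, so finish with the gripper still holding the frame upright and still, the pin home and the leg down. Leave the other things on the bench and in the rack where they are.

Things in the scene. Friction and masses are not known exactly. Their poses are not given: they have to be found in the camera images.
- jig: fixed aluminium jig; origin on the bench under the frame's hinge line; z up, x away from the robot at yaw 0 (the way the frame leans at first), y left, along the hinge. Base plate: top 36 mm up, x -130 to +120, y -125 to +100 mm; on it two 42 mm clevis ears at y +-36 mm and, behind the frame, two rubber-tipped rest posts 51 mm tall
- lock_hole (a point): centre of the lock hole's mouth, 36 mm above the bench, in the 70 mm square lug at the jig's left (jig frame x -50, y +135 mm). Vertical, 14.5 mm wide with 2 mm chamfer through the 12 mm lug, then 16 mm wide through the dark steel bench block below; 36 mm deep in all
- pin: loose round steel retaining pin, 70 mm long, about 60 g, upright in one of the rack's three holes, the tallest there. Origin at the centre of its lower tip, z up along it. Chamfered shank 12 mm wide, 34 mm long; a 26 mm collar 4 mm thick; a round handle 18 mm wide from 38 to 70 mm above the tip. Home, the collar rests on the lug, the tip 34 mm below its top
- pin_rack: fixed grey plastic block, 140 (x) x 50 (y) x 38 mm tall, origin under its centre; three holes 45 mm apart along its x, 14.5 mm wide, 36 mm deep; pin, stud and plunger stand in them with their collars on its top, in any order
- frame (a joint): lean of the tilting frame about the hinge, rad: 0 upright; 0.5 at the start, leaning to the jig's +x on its rests; negative = tipped forward. Turns freely; its weight (about 1 kg, a block on its back) pulls it back to 0.5 even from upright: about 1 N at the grip bar upright, 3 N leaning. With the leg down the toe meets the base plate at upright and stops it tipping forward
- frame_hinge (a point): middle of the frame's hinge line, 58 mm above the bench over the jig's origin; z points up along the frame and leans with it. The frame is 136 mm wide: two 16 mm square uprights at y +-60 mm, an open window between them from 125 mm up
- grip_bar (a point): middle of the frame's top bar: a round bar 14 mm in diameter along the jig's y, 136 mm long, 215 mm from the hinge; open window beneath it. Handle the frame here, pinching across the bar
- leg (a joint): angle of the prop leg about its pivot on the front of the frame's right (-y) upright, rad: 0 folded up along the frame, 2.583 down at its stop; it swings forward (jig's -x) and down in the plane across the hinge. Over-centre spring: below about 1.25 it snaps back up, above that it snaps down to the stop by itself; about 1 N at the toe. A tight grip on the toe can drag the frame along
- leg_pivot (a point): pivot of the leg; in the frame's own axes 22 mm in front of (-x), 60 mm to the right (-y) and 90 mm up from the hinge
- leg_toe (a point): middle of the free part of the leg's toe: a round steel bar 12 mm wide along the jig's y at the leg's end, 125 mm from the pivot, jutting 60 mm outward (-y) of the leg, past the frame's side; this point is 38 mm outward of the leg, 30 mm outside the frame. Pinch it across, or push it
- stud: bystander in the rack: 12 mm shank with a plain round head 26 mm wide and only 12 mm tall. Origin at its lower tip
- plunger: bystander in the rack: 12 mm shank, 20 mm collar and a thin 8 mm stem, 18 mm tall above the rack. Origin at its lower tip
- collar: bystander: steel ring 26 mm wide, 10 mm tall, lying on the front left part of the jig's base plate
- driver: bystander: screwdriver lying on the bench at the far left, beyond the rack
- spanner: bystander: wrench lying on the bench at the right
- gear: bystander: black toothed wheel 78 mm wide, 28 mm tall, behind on the left
- air_cylinder: bystander: aluminium air cylinder 90 mm long, 48 mm tall over its white fittings, lying at the left
- grease_jar: bystander: white jar 60 mm wide, 70 mm tall, at the right

How it is judged:
By the outcome, as a careful person would: the job done as asked, in the order asked, and still so for the second after the job is handed in, while the arm keeps its last pose, push and grip.
It also fails if it takes over 64 s, if anything falls off the work surface, if the arm or the gripper's body presses on something with over 40 N, if the wrist force passes 120 N, or if a joint passes its speed limit or range.

ROBOT

A 6-joint arm with a two-finger parallel gripper is mounted at the origin on the work surface. World frame = base frame: x ahead of the robot, y to its left, z up, the work surface at z = 0. Lengths are in mm, angles in rad, forces in N, time in s.
With the tool pointing down it reaches from about 425 to 1125 mm from the base axis. Payload 14.9 kg.
Tool frame: the origin (TCP) lies midway between the tips of the shut fingers; the grasp point (between the pads) lies ctrl.hold_point_z behind it (ctrl.hold_point_z is the distance from the TCP to the grasp point, in mm); y points along the fingers, x is the direction in which the jaws open and shut, and the axes are right-handed (so a half turn about y gives the same grasp; the last joint's range is limited). The gripper opens to 91 mm and grips with 3 to 60 N. Pads are 32 mm wide; open, the fingers measure 118 mm over their backs; the gripper's body (76 mm by 178 mm) begins 60 mm behind the grasp point.
Start: joints at [1.088, 0.379, 1.734, -0, 1.028, -0.033], TCP at [304.359, 630.384, 213.932] pointing down, gripper open.
Joint ranges: [-2.77, 2.77], [-0.74, 2.19], [0, 2.66], [-1.06, 4.2], [0.31, 2.87], [-3.08, 3.08]. Speed limits (rad/s): [1.89, 1.89, 2.39, 3.14, 3.14, 3.14].

INTERFACE

Orientations are given as a rotation vector (axis times angle).
In Python, from bench import ctrl gives the robot as it stands.
- The arm moves only by the shell command python3 -m crank 'ROWS' [FORCE]. ROWS is JSON, a list of rows, each a list of 5 numbers: the opening in per cent of the stroke, from 0 (shut) to 100 (fully open), then the shift along the tool's x, y, z in cm, then the turn about the tool's y in rad. In form: [[jaw, tx, ty, tz, yaw], ...]. A call has exactly 5 rows; each row shifts and turns the commanded pose from where the row before left it, along the tool's axes as they then stand; what a row does not reach is not made up. A row lasts 1/10 s, in which the tool goes at most 50 mm and 8.59 degrees, less where a joint would pass 70% of its speed; a pose out of reach is approached as far as the arm can. A call with a gripper value outside its range is refused whole. The fingers move at their own pace and stop on an object; FORCE is the grip in N (left out, the last holds). Time passes only in rows, so rows that do not move let the fingers close, or fill a call up. It gives the time, the measured TCP pose, the force and the opening at its end, in the units of the state.
- ctrl.state(): the state, without advancing time (a new reading comes with each control period).
- ctrl.grab_frame(name): name is "side" or "top"; returns a dict with "frame" (400x640x3 uint8, blue, green, red), "depth" (400x640 float32, mm along the optical axis (not along the pixel's ray), 0 where there is no reading), "K" (3x3 intrinsics, pixels), "k1" (the pictures are not rectified: a ray, as slopes to the right and down, at radius r is drawn at 1 + k1 r^2 times it, then the intrinsics apply), "rvec" (rotation vector, rad) and "tvec" (3), from world to camera coordinates, as OpenCV has them. Camera axes: x right, y down, z forward; pixel columns grow to the right and rows downward; lengths in mm; the calibration is good to about 2 mm. A picture is of the moment at which its call begins.
- ctrl.close_job(): hands the job in, once; it reports no verdict.
The state is a dict: "time": time; "joint_positions": joint angles; "qvel": joint speeds; "joint_torque": joint torques, N m; "eef_pos": TCP position; "orientation": TCP orientation; "force": force on the tool from outside, world axes, zero at the start; "moment": the same for the moment, N m; "finger_gap": opening from 0.0 (shut) to 1.0 (fully open).
Only numpy, scipy, OpenCV 4.12 (cv2) and the standard library are available. Lean on these libraries where they do the work, as an engineer would, in place of code of your own. Each camera call takes 0.05 s, during which the arm holds its last target. There are 200 camera calls.

## Working session

There is one attempt and no reset: what is moved stays moved. The work goes in short steps, Python scripts to look and compute and a shell command to move; the robot and the scene stay as the last step left them, time stands still between calls to the robot, and variables do not carry over. Pictures are saved under pics/ and viewed, about 8 in all and at most 12, crops included, and the job is handed in when it is done.

```bash
ls; mkdir -p pics; cat > h.py <<'E'
import numpy as np, cv2
from scipy.spatial.transform import Rotation as R
from bench import ctrl
def shot(n,save):
    f=ctrl.grab_frame(n); np.savez('pics/'+save,**{k:np.array(v) for k,v in f.items()}); cv2.imwrite('pics/%s.png'%save,f['frame']); return f
def load(s): return dict(np.load('pics/'+s+'.npz'))
def px2w(f,u,v,d=None,z=None):
    K=np.array(f['K']);k1=float(f['k1'])
    s=cv2.undistortPoints(np.array([[[u,v]]],float),K,np.array([k1,0,0,0,0.]))[0,0]
    Rm=cv2.Rodrigues(np.array(f['rvec'],float))[0];t=np.array(f['tvec'],float).ravel()
    c=-Rm.T@t; r=Rm.T@np.array([s[0],s[1],1])
    if z is not None: d=(z-c[2])/r[2]
    if d is None: d=float(f['depth'][int(round(v)),int(round(u))])
    return c+r*d
def w2px(f,P):
    return cv2.projectPoints(np.array(P,float).reshape(-1,1,3),np.array(f['rvec'],float),np.array(f['tvec'],float),np.array(f['K']),np.array([float(f['k1']),0,0,0]))[0][:,0]
E
python3 - <<'E'
from h import *
for n in('top','side'):
    f=shot(n,n+'0'); Rm=cv2.Rodrigues(np.array(f['rvec'],float))[0]; print(n,-Rm.T@np.array(f['tvec']).ravel(),Rm[2],f['K'],f['k1'])
print(ctrl.state(),ctrl.hold_point_z, R.from_rotvec(ctrl.state()['orientation']).as_matrix())
E
```

```text
pics
top [ 415.83508954   31.55310517 1490.41395496] [ 0.12390134 -0.01465565 -0.99218631] [[373.20476319   0.         320.35294816]
 [  0.         373.20476319 197.25357429]
 [  0.           0.           1.        ]] 0.028628778785780826
side [  93.77189269 -532.60841746  974.08405069] [ 0.44015718  0.50567686 -0.7419923 ] [[397.0094564    0.         311.7426904 ]
 [  0.         397.0094564  199.39483272]
 [  0.           0.           1.        ]] -0.03959433764412238
{'time': 0.1, 'joint_positions': array([ 1.08770314e+00,  3.79345093e-01,  1.73471277e+00, -4.69584450e-06,
        1.02851618e+00, -3.32668351e-02]), 'qvel': array([-0.00027986, -0.00086549, -0.00037001,  0.00109145,  0.00163482,
        0.00092272]), 'joint_torque': array([-1.60690415e-03, -7.65037894e+01, -4.35292840e+01,  6.50989171e-02,
        3.98181158e-02, -8.82820984e-06]), 'eef_pos': array([304.18716513, 630.05947044, 213.36632371]), 'orientation': array([-1.38955798, -0.87117441,  0.87256209]), 'force': array([1.03593687, 0.3716754 , 0.14473231]), 'moment': array([0.01307296, 0.01537223, 0.06891009]), 'finger_gap': 1.001834475689873} 18.8 [[ 4.34806765e-01 -4.52311380e-04 -9.00523666e-01]
 [ 9.00523245e-01 -8.70945347e-04  4.34806999e-01]
 [-9.80975050e-04 -9.99999518e-01  2.86239828e-05]]
```

View pics/top0.png

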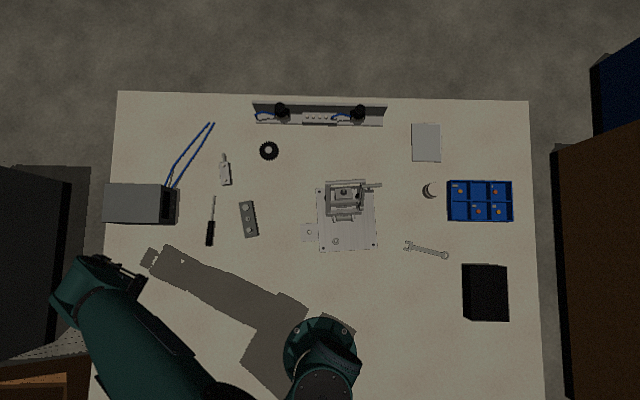

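View pics/side0.png

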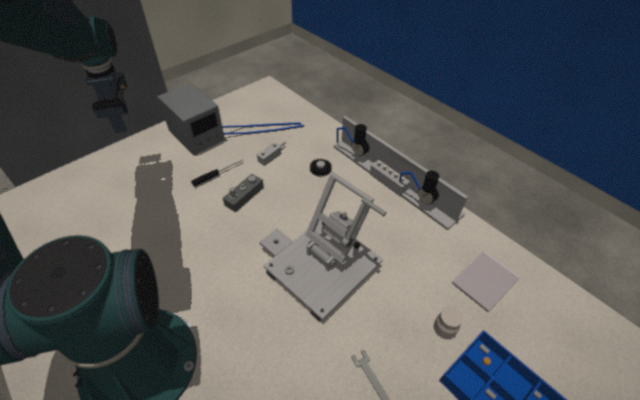

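```bash
python3 - <<'E'
from h import *
a=cv2.imread('pics/top0.png')[165:265,230:390]; cv2.imwrite('pics/c1.png',cv2.convertScaleAbs(cv2.resize(a,None,fx=5,fy=5,interpolation=cv2.INTER_CUBIC),alpha=1.3))
a=cv2.imread('pics/side0.png')[165:325,210:400]; cv2.imwrite('pics/c2.png',cv2.convertScaleAbs(cv2.resize(a,None,fx=3.7,fy=3.7,interpolation=cv2.INTER_CUBIC),alpha=1.5))
E
```

```text
(no output)
```

View pics/c1.png

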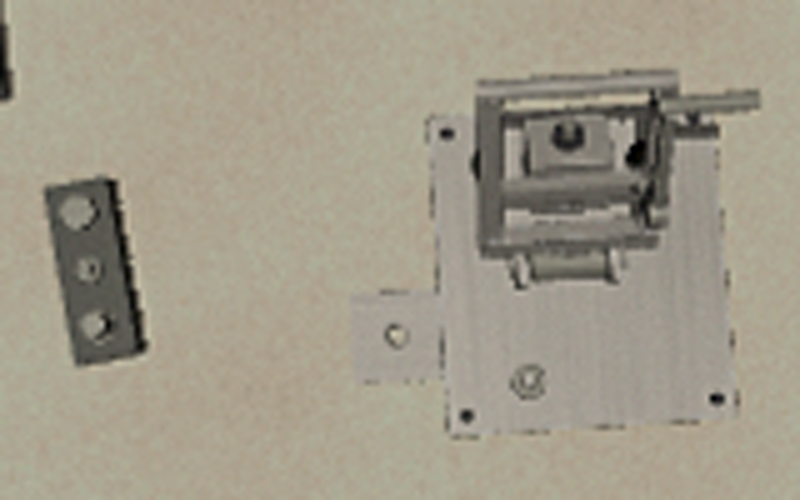

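View pics/c2.png

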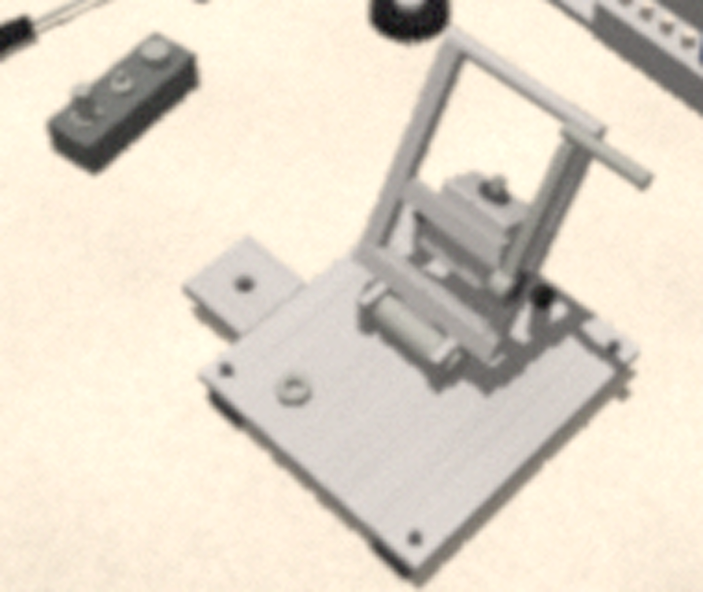

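```bash
cat > m.py <<'E'
from h import *
T=load('top0');S=load('side0')
t=lambda u,v,z:px2w(T,230+(u-2)/5,165+(v-2)/5,z=z)
s=lambda u,v,z:px2w(S,210+(u-1.4)/3.7,165+(v-1.4)/3.7,z=z)
J=[(120,100),(-130,-125),(-130,100),(-50,135)]
Tp=[t(430,117,36),t(740,415,36),t(450,437,36),t(397,335,36)]
J2=[(-130,100),(-130,-125),(120,-125),(-50,135)]
Sp=[s(203,378,36),s(422,580,36),s(637,355,36),s(244,285,36)]
def fit(A,B):
    A=np.array(A,float);B=np.array(B)[:,:2];a=A.mean(0);b=B.mean(0);A1=A-a;B1=B-b
    th=np.arctan2((A1[:,0]*B1[:,1]-A1[:,1]*B1[:,0]).sum(),(A1*B1).sum());r=np.array([[np.cos(th),-np.sin(th)],[np.sin(th),np.cos(th)]])
    o=b-r@a; return o,th,B-(A@r.T+o)
if __name__=='__main__':
  for A,B in((J,Tp),(J2,Sp),(J+J2,Tp+Sp)):
    o,th,e=fit(A,B);print(o.round(1),round(th,4),e.round(1).tolist())
  print('hole',Tp[3],Sp[3])
  print('stud',t(80,211,50),s(156,50,50)); print('plunger',t(90,267,56),s(124,74,56))
  print('pintop',t(92,324,74),s(83,92,74))
  for n,f,(x0,x1,y0,y1) in(('T',T,(238,260,200,240)),('S',S,(222,265,172,212))):
    P=np.array([np.r_[px2w(f,u,v),u,v] for v in range(y0,y1) for u in range(x0,x1) if f['depth'][v,u]>0])
    m=P[:,2]>62; print(n,m.sum(),P[m].mean(0).round(1) if m.any() else P[:,2].max())
    m=abs(P[:,2]-38)<4;b=cv2.minAreaRect(P[m][:,:2].astype(np.float32));print(b)
E
python3 m.py
```

```text
[523.6 -79.5] 0.0878 [[-0.6, -1.1], [0.9, 0.2], [-0.6, 0.1], [0.3, 0.9]]
[522.3 -84.1] 0.0852 [[2.8, -2.4], [0.6, -3.9], [-4.6, 2.4], [1.3, 4.0]]
[522.9 -81.8] 0.0854 [[-0.2, 1.5], [2.0, 2.3], [-0.1, 2.1], [0.7, 3.1], [2.2, -4.6], [-0.1, -6.1], [-5.2, 0.1], [0.7, 1.7]]
hole [462.22698318  51.4933736   36.        ] [462.28991332  50.11372041  36.        ]
stud [552.32723857 298.05621713  50.        ] [553.87949947 297.62175423  50.        ]
plunger [508.86380596 287.40714392  56.        ] [512.60697633 286.0847118   56.        ]
pintop [464.78534072 280.79393202  74.        ] [466.05868528 275.0423418   74.        ]
T 20 [463.6 280.2  71.7 248.2 229.8]
((507.6760559082031, 290.0968933105469), (139.5970916748047, 50.768096923828125), 13.153759002685547)
S 30 [464.8 277.9  70.5 231.4 189.9]
((509.4839782714844, 290.3863830566406), (142.1589813232422, 54.05078125), 12.279288291931152)
```

```bash
cat > d.py <<'E'
import sys
from h import *
def rep(x=None,y=None,z=None,jaw=None):
    s=ctrl.state();M=R.from_rotvec(s['orientation']).as_matrix();p=s['eef_pos']
    print('t',round(s['time'],2),'p',p.round(1),'jaw',round(np.degrees(np.arctan2(M[1,0],M[0,0])),2),'tilt',M[2,1].round(4),'F',s['force'].round(1),'gap',round(s['finger_gap']*91,1))
    if x is None:return
    d=M.T@(np.array([x,y,z])-p)/10
    print('shift cm',d.round(2), 'yaw', None if jaw is None else round((np.arctan2(M[1,0],M[0,0])-np.radians(jaw)+np.pi/2)%np.pi-np.pi/2,3))
rep(*map(float,sys.argv[1:]))
E
python3 -m crank '[[60,0,0,0,-0.134],[60,0,0,0,-0.134],[60,0,0,0,-0.134],[60,0,0,0,-0.134],[60,0,0,0,-0.134]]' 30; python3 d.py 465 279 120 102.8
```

```text
time: 0.6
eef_pos: [304.3, 630.2, 213.6]
orientation: [-1.094, -1.373, 1.374]
force: [0.8, 0.5, -0.3]
finger_gap: 0.611
t 0.6 p [304.3 630.2 213.6] jaw 102.93 tilt -1.0 F [ 0.8  0.5 -0.3] gap 55.6
shift cm [-37.82   9.37  -7.81] yaw 0.002
```

```bash
python3 -m crank '[[60,-4,0,-0.8,0],[60,-4,0,-0.8,0],[60,-4,0,-0.8,0],[60,-4,0,-0.8,0],[60,-4,0,-0.8,0]]' && python3 -m crank '[[60,-4,0,-0.8,0],[60,-4,0,-0.8,0],[60,-4,0,-0.8,0],[60,-4,0,-0.8,0],[60,-1.8,0,-0.6,0]]'; python3 d.py 465 279 120 102.8
python3 - <<'E'
from h import *
a=shot('top','t1')['frame'][195:250,225:285];b=shot('side','s1')['frame'][150:220,210:275]
z=lambda i,f:cv2.resize(i,None,fx=f,fy=f,interpolation=cv2.INTER_CUBIC)
A=z(a,6);B=z(b,6);h=max(len(A),len(B));P=lambda i:cv2.copyMakeBorder(i,0,h-len(i),0,0,0)
cv2.imwrite('pics/v1.png',np.hstack([P(A),P(B)]))
E
```

```text
time: 1.1
eef_pos: [387.3, 442.3, 213.7]
orientation: [-1.097, -1.369, 1.37]
force: [0.1, 0.4, -0.4]
finger_gap: 0.601
time: 1.6
eef_pos: [463.5, 275.9, 213.8]
orientation: [-1.098, -1.368, 1.369]
force: [-0.0, 0.3, 0.7]
finger_gap: 0.597
t 1.6 p [463.5 275.9 213.8] jaw 102.53 tilt -1.0 F [-0.   0.3  0.7] gap 54.4
shift cm [ 0.27  9.38 -0.21] yaw -0.005
```

View pics/v1.png

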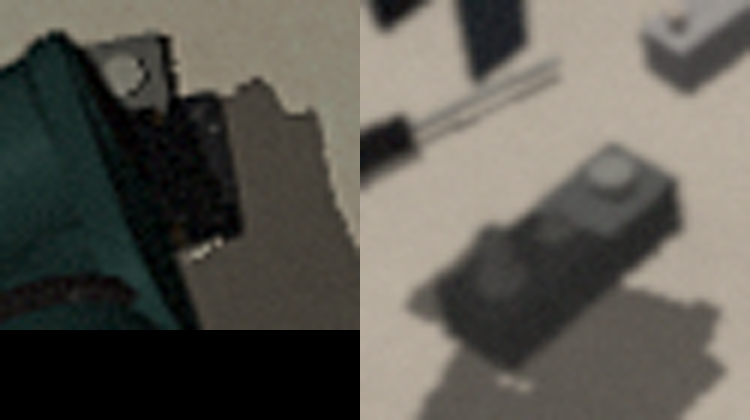

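```bash
python3 -m crank '[[60,0.3,3,-0.2,0],[60,0,4,0,0],[60,0,4,0,0],[60,0,4,0,0],[60,0,1.8,0,0]]' && python3 -m crank '[[0,0,0,0,0],[0,0,0,0,0],[0,0,0,0,0],[0,0,0,0,0],[0,0,0,0,0]]' 40; python3 d.py 465 279 46 102.8
```

```text
time: 2.2
eef_pos: [462.1, 281.9, 42.6]
orientation: [-1.095, -1.366, 1.373]
force: [0.0, -0.3, 0.7]
finger_gap: 0.6
time: 2.7
eef_pos: [464.9, 282.1, 47.0]
orientation: [-1.098, -1.371, 1.369]
force: [3.2, -15.3, 13.6]
finger_gap: 0.195
t 2.7 p [464.9 282.1  47. ] jaw 102.63 tilt -1.0 F [  3.2 -15.3  13.6] gap 17.8
shift cm [-0.31  0.1   0.06] yaw -0.003
```

```bash
python3 -m crank '[[0,-0.2,0,0,0],[0,0,-1.5,0,0],[0,0,-2,0,0],[0,0,-2.5,0,0],[0,0,-3,0,0]]' && python3 d.py 462.3 51 130 102.8
python3 - <<'E'
from h import *
a=shot('side','s2')['frame'][130:220,200:310]
cv2.imwrite('pics/v2.png',cv2.resize(a,None,fx=6,fy=6,interpolation=cv2.INTER_CUBIC))
E
```

```text
time: 3.2
eef_pos: [464.4, 279.7, 137.5]
orientation: [-1.097, -1.369, 1.37]
force: [0.8, -0.8, -0.7]
finger_gap: 0.185
t 3.2 p [464.4 279.7 137.5] jaw 102.61 tilt -1.0 F [ 0.8 -0.8 -0.7] gap 16.8
shift cm [-22.28   0.76   5.19] yaw -0.003
```

View pics/v2.png

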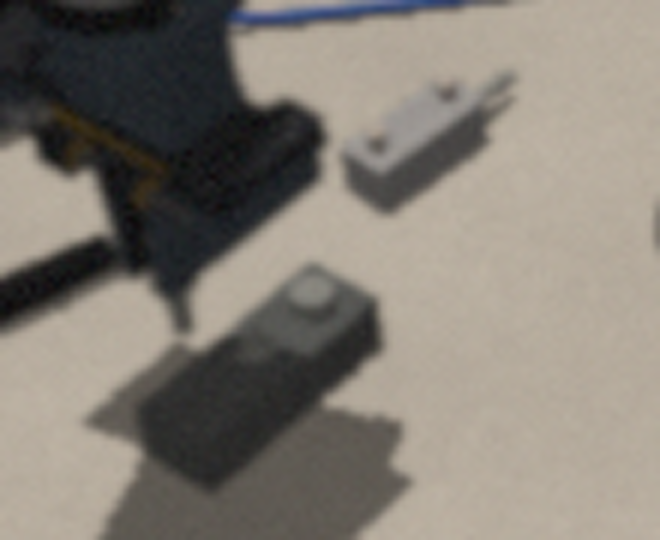

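```bash
python3 - <<'E'
from h import *
f=load('s2'); print(px2w(f,230.2,184.3,z=95), w2px(f,[464.4,279.7,95]))
E
python3 -m crank '[[0,-4,0,1,0],[0,-4,0,1,0],[0,-4,0,1,0],[0,-4,0,1,0],[0,-4,0,1,0]]' && python3 -m crank '[[0,-2.28,0,0.19,0],[0,0,0,0,0],[0,0,0,0,0],[0,0,0,0,0],[0,0,0,0,0]]';python3 d.py 462.3 51 100 102.8
python3 - <<'E'
from h import *
a=shot('side','s3')['frame'][190:270,240:330]
cv2.imwrite('pics/v3.png',cv2.resize(a,None,fx=7,fy=7,interpolation=cv2.INTER_CUBIC))
E
```

```text
[465.22468946 278.63277936  95.        ] [[229.78593216 184.23745047]]
time: 3.75
eef_pos: [459.5, 72.4, 137.0]
orientation: [-1.098, -1.371, 1.369]
force: [0.7, 0.5, 0.1]
finger_gap: 0.176
time: 4.25
eef_pos: [462.8, 52.0, 136.1]
orientation: [-1.096, -1.371, 1.37]
force: [-0.3, -0.2, -0.8]
finger_gap: 0.182
t 4.25 p [462.8  52.  136.1] jaw 102.68 tilt -1.0 F [-0.3 -0.2 -0.8] gap 16.5
shift cm [-0.09  3.61  0.07] yaw -0.002
```

View pics/v3.png

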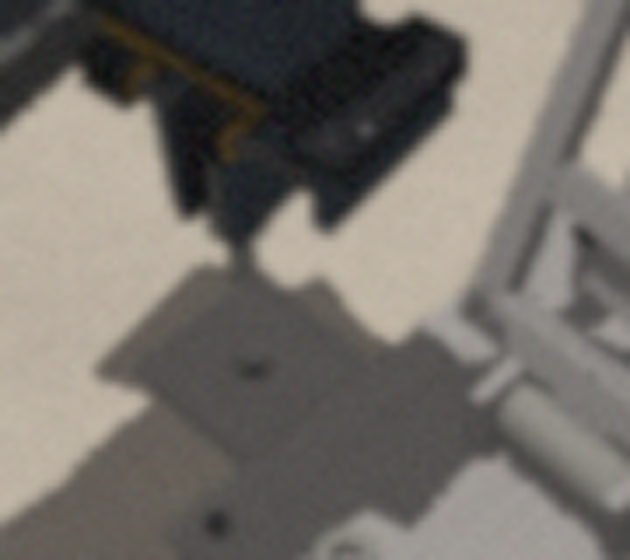

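```bash
python3 - <<'E'
from h import *
f=load('s3'); print(px2w(f,274.2,228,z=94),px2w(f,276.1,242.7,z=36), w2px(f,[[462.8,52,94],[462.3,51,36]]))
E
```

```text
[465.25278971  54.08154479  94.        ] [461.17855073  46.12115264  36.        ] [[273.95244741 228.89640052]
 [275.38494015 241.45897477]]
```

```bash
python3 -m crank '[[0,-0.15,2,0.05,0],[0,0,2,0,0],[0,0,0.6,0,0],[0,0,0,0,0],[0,0,0,0,0]]' && python3 d.py 462 50.5 79 102.8 && python3 -m crank '[[0,0,0.4,0,0],[0,0,0.4,0,0],[0,0,0.4,0,0],[0,0,0.3,0,0],[0,0,0,0,0]]';python3 d.py 462 50.5 44 102.8
```

```text
time: 4.8
eef_pos: [462.9, 49.9, 90.5]
orientation: [-1.097, -1.37, 1.37]
force: [0.4, 0.6, -0.6]
finger_gap: 0.184
t 4.8 p [462.9  49.9  90.5] jaw 102.64 tilt -1.0 F [ 0.4  0.6 -0.6] gap 16.8
shift cm [0.08 1.15 0.08] yaw -0.003
time: 5.3
eef_pos: [462.5, 49.7, 74.5]
orientation: [-1.097, -1.369, 1.369]
force: [1.9, 2.1, -1.9]
finger_gap: 0.179
t 5.3 p [462.5  49.7  74.5] jaw 102.6 tilt -1.0 F [ 1.9  2.1 -1.9] gap 16.3
shift cm [0.08 3.05 0.03] yaw -0.003
```

```bash
python3 -m crank '[[0,0.1,0.4,0,0],[0,0,0.5,0,0],[0,0,0.5,0,0],[0,0,0.5,0,0],[0,0,0,0,0]]';python3 d.py 462 50.5 44 102.8
```

```text
time: 5.8
eef_pos: [462.0, 50.6, 55.2]
orientation: [-1.096, -1.369, 1.37]
force: [-0.1, -0.4, -0.3]
finger_gap: 0.182
t 5.8 p [462.   50.6  55.2] jaw 102.62 tilt -1.0 F [-0.1 -0.4 -0.3] gap 16.6
shift cm [-0.01  1.12  0.  ] yaw -0.003
```

```bash
python3 -m crank '[[0,0,0.4,0,0],[0,0,0.4,0,0],[0,0,0.3,0,0],[0,0,0.3,0,0],[0,0,0,0,0]]';python3 d.py 462 50.5 44 102.8
```

```text
time: 6.3
eef_pos: [463.6, 50.8, 43.1]
orientation: [-1.098, -1.371, 1.369]
force: [-5.1, 0.2, 28.2]
finger_gap: 0.182
t 6.3 p [463.6  50.8  43.1] jaw 102.61 tilt -1.0 F [-5.1  0.2 28.2] gap 16.6
shift cm [ 0.01 -0.09  0.16] yaw -0.003
```

```bash
python3 -m crank '[[50,0,0,0,0],[50,0,0,0,0],[50,0,0,0,0],[50,0,-2,0,0],[50,0,-4,0,0]]' && python3 -m crank '[[50,0,-4.8,0,0.14],[50,0,-4.8,0,0.14],[50,0,-4.8,0,0.14],[50,0,-4.8,0,0.14],[50,0,-4,0,0.14]]' && python3 -m crank '[[20,0,0,0,0.14],[20,0,0,0,0.14],[20,0,0,0,0.14],[20,0,0,0,0.14],[20,0,0,0,0.14]]'
cat > j.py <<'E'
import numpy as np
O=np.array([523.3,-80.5,0]);th=.087
def j2w(x,y,z): return O+np.array([x*np.cos(th)-y*np.sin(th),x*np.sin(th)+y*np.cos(th),z])
def w2j(p):
    d=np.array(p)-O; return np.array([d[0]*np.cos(th)+d[1]*np.sin(th),-d[0]*np.sin(th)+d[1]*np.cos(th),d[2]])
def leg(t,ph=.5,y=-98): # toe
    x=-22-125*np.sin(t);z=90+125*np.cos(t)
    return j2w(x*np.cos(ph)+z*np.sin(ph),y,58-x*np.sin(ph)+z*np.cos(ph))
def bar(ph): return j2w(215*np.sin(ph),0,58+215*np.cos(ph))
E
python3 - <<'E'
from h import *
from j import *
print(leg(0),leg(1.25),bar(.5),bar(0))
T=shot('top','t4');S=shot('side','s4')
for n,f in(('t',T),('s',S)):
    c=[(np.array(x),col) for x,col in ((leg(0,y=-68),(0,0,255)),(leg(0,y=-120),(0,0,255)),(j2w(103.1,68,246.7),(0,255,0)),(j2w(103.1,-68,246.7),(0,255,0)),(j2w(-50,135,36),(255,0,0)))]
    u=w2px(f,[x for x,_ in c]); print(n,u.round(1).tolist())
    o=(150,270)if n=='t' else (150,260); i=f['frame'][o[0]:o[0]+110,o[1]:o[1]+140]
    i=cv2.resize(i,None,fx=4,fy=4,interpolation=cv2.INTER_CUBIC)
    for (a,b),(_,col) in zip(u,c): cv2.circle(i,(int(4*(a-o[1]+.5)),int(4*(b-o[0]+.5))),2,col,-1)
    cv2.imwrite('pics/%s4c.png'%n,i)
a=cv2.imread('pics/t4c.png');b=cv2.imread('pics/s4c.png');cv2.imwrite('pics/v4.png',cv2.resize(np.hstack([a,b]),(800,314)))
E
python3 d.py 595 -190 290 5
```

```text
time: 6.8
eef_pos: [460.5, 50.5, 100.5]
orientation: [-1.093, -1.366, 1.372]
force: [-0.2, -0.8, 0.9]
finger_gap: 0.495
time: 7.3
eef_pos: [462.3, 50.6, 336.6]
orientation: [-1.401, -0.846, 0.843]
force: [0.6, 0.5, -0.1]
finger_gap: 0.497
time: 7.8
eef_pos: [462.2, 50.6, 333.6]
orientation: [-1.55, -0.302, 0.303]
force: [-1.0, 0.5, 0.0]
finger_gap: 0.199
[ 615.26809654 -170.85058148  257.22761266] [ 470.68396884 -183.46123333  238.99090103] [625.98664381 -71.54365372 246.68025081] [523.3 -80.5 273. ]
t [[366.7, 185.6], [382.1, 184.6], [325.7, 183.0], [365.8, 180.4], [309.5, 231.7]]
s [[367.3, 203.2], [384.5, 214.7], [330.9, 174.7], [371.8, 201.8], [275.5, 241.8]]
t 7.9 p [462.3  50.6 333.7] jaw 22.27 tilt -1.0 F [-0.3  0.5  0.3] gap 18.4
shift cm [  3.17   4.36 -27.3 ] yaw 0.301
```

View pics/v4.png

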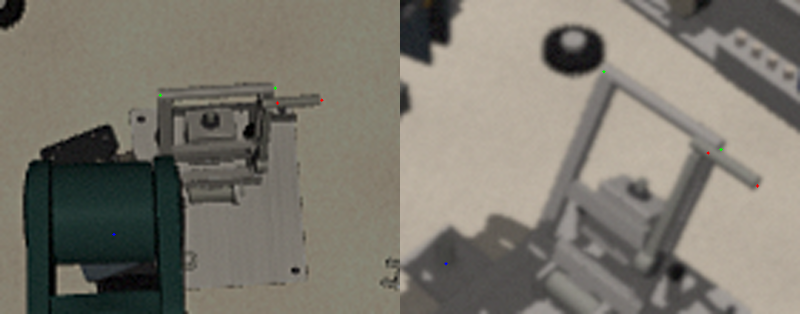

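```bash
python3 - <<'E'
from h import *
f=load('s4'); u0,v0=275,236
for v in range(224,246): print(v,[int(px2w(f,u,v)[2]) if f['depth'][v,u]>0 else -1 for u in range(264,288)])
print(w2px(f,[[462,50.6,72],[462,50.6,38]]))
E
```

```text
224 [0, -1, -2, 2, 0, -2, -1, -1, 0, -4, 0, -3, 3, -1, 0, 1, 0, -2, 0, 1, 0, -3, -1, -1]
225 [-4, 0, 0, -3, 3, -1, 0, 0, 2, 1, 0, -1, -1, -3, 0, -1, 0, 0, -2, 0, 0, 2, -1, 0]
226 [0, 2, -1, 0, 0, 0, -2, -1, 0, -2, -1, -1, -5, -1, -3, 0, 2, 0, -4, -3, 0, -2, 2, -1]
227 [1, 0, -2, -2, 0, -2, -2, 0, -1, 0, 0, 1, -1, 0, -3, -5, 0, 0, 1, 0, -1, 1, -3, -6]
228 [1, 0, -1, -1, 0, 3, -1, -5, 1, 0, 1, -3, 37, -1, 0, -3, -3, 3, -2, 0, -1, -1, -1, -1]
229 [-1, -5, 1, 3, 3, 1, -1, 1, -1, -1, -4, 37, 36, 35, 1, -1, 1, -1, 0, -4, -3, 0, -2, -1]
230 [1, 0, 0, 0, -2, 0, 1, -2, 0, 0, 36, 36, 35, 36, 34, 33, -1, -1, 5, 2, 0, 0, -1, -3]
231 [-2, -3, -3, -1, 0, 0, -1, 0, -5, 36, 39, 35, 34, 31, 35, 33, 37, -1, -1, 0, -1, 1, 0, -4]
232 [1, -1, -1, 0, -1, 0, -1, 37, 35, 33, 71, 70, 75, 34, 36, 38, 37, 35, 0, 0, 0, 2, -1, -2]
233 [0, -3, 0, 0, -3, 4, 35, 33, 37, 74, 72, 74, 73, 71, 38, 37, 33, 35, 34, -1, 0, -3, -4, -1]
234 [2, -1, 1, 0, 1, 35, 33, 33, 73, 70, 71, 72, 67, 72, 33, 34, 33, 35, 35, 34, -2, -1, -3, 0]
235 [0, 1, 0, 34, 35, 36, 36, 34, 71, 72, 72, 71, 68, 72, 37, 36, 35, 35, 37, 37, 33, 34, 3, 0
[... 368 characters left out ...]
36, 33, 34, 37, 36, 36, 33, 33, 33]
240 [35, 37, 35, 34, 32, 34, 35, 33, 38, 52, 53, 54, 56, -1, 45, 43, 32, 36, 36, 39, 37, 35, 36, 37]
241 [37, 34, 33, 34, 37, 35, 36, 33, 37, 45, 48, 51, 45, -1, 41, 40, 35, 35, 36, 37, 34, 36, 36, 36]
242 [34, 34, 36, 35, 37, 32, 35, 39, 38, 42, 43, 44, 44, 43, 39, 35, 35, 35, 32, 33, 35, 33, 35, 36]
243 [32, 35, 36, 34, 37, 37, 35, 36, 37, 39, 39, 40, 39, 36, 38, 39, 34, 37, 34, 33, 31, 35, 36, 37]
244 [34, 35, 36, 38, 37, 35, 33, 34, 34, 40, 38, 41, 39, 36, 39, 35, 36, 33, 36, 32, 35, 35, 35, 36]
245 [31, 34, 34, 35, -1, 36, 35, 33, 38, 33, 35, 37, 34, 34, 36, 36, 39, 37, 37, 37, 37, 36, 34, 36]
[[274.55502312 234.10351688]
 [275.34127218 241.19122103]]
```

```bash
python3 -m crank '[[0,0,0,0,0.14],[0,0,0,0,0.14],[0,0,0,0,0.021],[0,0,0,0,0],[0,0,0,0,0]]' 
python3 - <<'E'
from j import *
print(j2w(122,-98,212))
E
python3 d.py $(python3 -c "from j import *;print(*j2w(122,-98,212))") 5
```

```text
time: 8.4
eef_pos: [462.4, 50.6, 333.9]
orientation: [-1.57, -0.074, 0.074]
force: [-0.5, 0.1, 0.5]
finger_gap: 0.004
[ 653.35383067 -167.52873737  212.        ]
t 8.4 p [462.4  50.6 333.9] jaw 5.42 tilt -1.0 F [-0.5  0.1  0.5] gap 0.4
shift cm [ 16.95  12.19 -23.52] yaw 0.007
```

```bash
python3 -m crank '[[0,2,0,-4,0],[0,2.5,0,-4,0],[0,3,0,-3.9,0],[0,3,0,-3.9,0],[0,3,0,-3.9,0]]' && python3 -m crank '[[0,3.45,0,-3.8,0],[0,0,0,0,0],[0,0,4,0,0],[0,0,4,0,0],[0,0,4.2,0,0]]';  python3 d.py $(python3 -c "from j import *;print(*j2w(122,-98,212))") 5
```

```text
time: 8.9
eef_pos: [615.7, -135.3, 333.8]
orientation: [-1.57, -0.073, 0.073]
force: [-0.0, 0.7, 1.0]
finger_gap: 0.005
time: 9.4
eef_pos: [651.1, -167.0, 210.9]
orientation: [-1.57, -0.074, 0.073]
force: [1.5, -0.9, -0.4]
finger_gap: 0.004
t 9.4 p [ 651.1 -167.   210.9] jaw 5.34 tilt -1.0 F [ 1.5 -0.9 -0.4] gap 0.4
shift cm [ 0.22 -0.11 -0.07] yaw 0.006
```

```bash
python3 -m crank '[[0,-1.6,0,0,0],[0,-1.6,0,0,0],[0,-1.6,0,0,0],[0,-1.6,0,0,0],[0,-1.6,0,0,0]]' && python3 -m crank '[[0,-1.6,0,0,0],[0,-1.6,0,0,0],[0,-1.6,0,0,0],[0,-1.6,0,0,0],[0,0,0,0,0]]';  python3 -c "
from h import *;from j import *
print(w2j(ctrl.state()['eef_pos']))
for n in('side','top'):
    f=shot(n,n[0]+'5')
    P=[w for w in ((px2w(f,u,v),u,v) for v in range(170,330) for u in range(250,420) if f['depth'][v,u]>0)]
    Q=[w2j(p) for p,u,v in P]; Q=np.array([q for q in Q if -122<q[1]<-92 and q[2]>46 and -160<q[0]<160]); print(n,len(Q)); print(Q[::max(1,len(Q)//25)].round(0).tolist())
"
```

```text
time: 9.9
eef_pos: [570.8, -174.1, 212.0]
orientation: [-1.57, -0.073, 0.073]
force: [-0.1, 1.3, 0.1]
finger_gap: 0.006
time: 10.4
eef_pos: [506.0, -180.3, 211.9]
orientation: [-1.569, -0.07, 0.071]
force: [0.9, -0.2, 0.1]
finger_gap: 0.0
[-25.93116868 -97.93649923 211.85978182]
side 1901
[[-152.0, -94.0, 546.0], [-140.0, -104.0, 540.0], [-123.0, -114.0, 531.0], [-156.0, -96.0, 535.0], [-143.0, -105.0, 528.0], [-124.0, -114.0, 516.0], [-149.0, -102.0, 519.0], [-121.0, -116.0, 504.0], [-123.0, -113.0, 495.0], [-118.0, -117.0, 482.0], [47.0, -117.0, 332.0], [33.0, -117.0, 334.0], [-70.0, -98.0, 390.0], [-75.0, -95.0, 384.0], [-1.0, -117.0, 333.0], [-75.0, -108.0, 376.0], [-68.0, -119.0, 368.0], [-76.0, -93.0, 338.0], [-74.0, -118.0, 350.0], [-90.0, -96.0, 332.0], [-85.0, -113.0, 332.0], [-96.0, -112.0, 332.0], [-39.0, -100.0, 255.0], [-31.0, -115.0, 245.0], [-32.0, -115.0, 231.0], [-64.0, -118.0, 236.0]]
top 625
[[63.0, -95.0, 329.0], [48.0, -115.0, 334.0], [6.0, -96.0, 511.0], [-0.0, -108.0, 512.0], [-6.0, -121.0, 512.0], [-14.0, -97.0, 523.0], [-20.0, -107.0, 522.0], [-25.0, -114.0, 521.0], [-31.0, -119.0, 521.0], [-36.0, -121.0, 523.0], [-42.0, -98.0, 519.0], [-48.0, -100.0, 519.0], [-53.0, -99.0, 518.0], [-58.0, -100.0, 514.0], [-63.0, -103.0, 509.0], [-69.0, -112.0, 504.0], [-76.0, -119.0, 537.0], [-82.0, -119.0, 563.0], [-88.0, -100.0, 569.0], [-94.0, -110.0, 564.0], [-100.0, -93.0, 593.0], [-106.0, -110.0, 571.0], [-111.0, -118.0, 575.0], [-118.0, -110.0, 576.0], [-127.0, -99.0, 576.0]]
```

```bash
python3 -m crank '[[0,-1.4,0,0,0],[0,-1.4,0,0,0],[0,-1.0,0,0,0],[0,0,0,0,0],[0,0,0,0,0]]';  python3 -c "
from h import *;from j import *
s=ctrl.state();print(w2j(s['eef_pos']),s['force'])
f=shot('side','s6'); pts=[leg(2.583,y=-68),leg(2.583,y=-120)]; print(pts)
u=w2px(f,pts);o=(160,230);i=cv2.resize(f['frame'][160:330,230:420],None,fx=3.5,fy=3.5,interpolation=cv2.INTER_CUBIC)
for a,b in u: cv2.circle(i,(int(3.5*(a-229.5)),int(3.5*(b-159.5))),2,(0,0,255),-1)
cv2.imwrite('pics/v6.png',i)
"
```

```text
time: 11.0
eef_pos: [470.1, -183.8, 212.2]
orientation: [-1.57, -0.071, 0.07]
force: [-0.5, 0.5, -0.5]
finger_gap: 0.003
[-61.96740436 -98.31491372 212.17799988] [-0.5058839   0.53032236 -0.47557634]
[array([ 444.41361768, -155.6386436 ,   86.26737946]), array([ 448.93191281, -207.44197369,   86.26737946])]
```

View pics/v6.png

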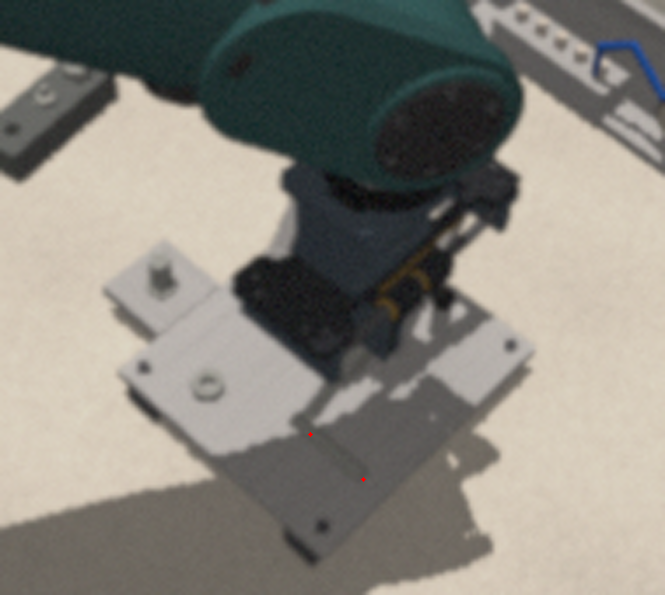

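```bash
python3 -m crank '[[0,0,-4,0,0],[0,0,-4,0,0],[60,0,-4,0,0],[60,3.5,0,2.3,0],[60,3.5,0,2.3,0]]' && python3 -m crank '[[60,3.5,0,2.2,0],[60,3.5,0,2.2,0],[60,2.5,0,0.8,0],[60,0,0,0,0],[60,0,0,0,0]]';  python3 d.py $(python3 -c "from j import *;b=bar(.5);b[2]=228;print(*b)") 5
```

```text
time: 11.55
eef_pos: [537.3, -131.3, 333.9]
orientation: [-1.571, -0.072, 0.067]
force: [0.2, -1.0, 0.0]
finger_gap: 0.234
time: 12.05
eef_pos: [625.8, -71.0, 331.4]
orientation: [-1.57, -0.071, 0.072]
force: [0.1, -0.3, -0.7]
finger_gap: 0.598
t 12.05 p [625.8 -71.  331.4] jaw 5.21 tilt -1.0 F [ 0.1 -0.3 -0.7] gap 54.4
shift cm [ 0.03 10.34 -0.06] yaw 0.004
```

```bash
python3 -m crank '[[60,0,3,0,0],[60,0,3,0,0],[60,0,3,0,0],[60,0,1.3,0,0],[60,0,0,0,0]]' && python3 d.py && python3 -m crank '[[0,0,0,0,0],[0,0,0,0,0],[0,0,0,0,0],[0,0,0,0,0],[0,0,0,0,0]]' 25; python3 d.py; python3 -c "
from h import *;from j import *
print(w2j(ctrl.state()['eef_pos']))"
```

```text
time: 12.55
eef_pos: [624.4, -71.6, 227.6]
orientation: [-1.569, -0.068, 0.072]
force: [-0.4, -0.3, 0.7]
finger_gap: 0.603
t 12.55 p [624.4 -71.6 227.6] jaw 5.12 tilt -1.0 F [-0.4 -0.3  0.7] gap 54.8
time: 13.05
eef_pos: [625.8, -71.2, 229.4]
orientation: [-1.57, -0.071, 0.07]
force: [0.1, 0.3, 0.2]
finger_gap: 0.191
t 13.05 p [625.8 -71.2 229.4] jaw 5.16 tilt -1.0 F [0.1 0.3 0.2] gap 17.4
[102.89968289   0.32039885 229.37045097]
```

```bash
python3 -m crank '[[0,0,0,0,0],[0,0,0,0,0],[0,0,0,0,0],[0,0,0,0,0],[0,0,0,0,0]]' 35; python3 -c "
from j import *
b0=w2j(bar(.5))
for p in (.4,.3,.2,.1,.05,0): print(p,(w2j(bar(p))-b0).round(1))"
```

```text
time: 13.55
eef_pos: [626.2, -71.2, 229.4]
orientation: [-1.57, -0.072, 0.07]
force: [5.4, 1.1, 3.7]
finger_gap: 0.147
0.4 [-19.4   0.    9.3]
0.3 [-39.5  -0.   16.7]
0.2 [-60.4   0.   22. ]
0.1 [-81.6   0.   25.2]
0.05 [-92.3  -0.   26.1]
0 [-103.1   -0.    26.3]
```

```bash
python3 -m crank '[[0,-1,-0.48,0,0],[0,-0.94,-0.45,0,0],[0,-1,-0.39,0,0],[0,-1.01,-0.35,0,0],[0,-1.05,-0.28,0,0]]' && python3 -m crank '[[0,-1.04,-0.25,0,0],[0,-1.06,-0.18,0,0],[0,-1.06,-0.14,0,0],[0,-1.07,-0.09,0,0],[0,0,0,0,0]]';  python3 d.py $(python3 -c "from j import *;b=bar(0);b[2]=254.5;print(*b)") 5
```

```text
time: 14.05
eef_pos: [576.2, -75.5, 249.2]
orientation: [-1.569, -0.072, 0.069]
force: [4.5, 3.1, 3.9]
finger_gap: 0.145
time: 14.55
eef_pos: [532.8, -79.3, 255.3]
orientation: [-1.569, -0.07, 0.07]
force: [2.7, 5.1, 3.4]
finger_gap: 0.145
t 14.55 p [532.8 -79.3 255.3] jaw 5.14 tilt -1.0 F [2.7 5.1 3.4] gap 13.2
shift cm [-0.96  0.08 -0.03] yaw 0.002
```

```bash
python3 -m crank '[[0,-0.4,-0.01,0.05,0],[0,-0.3,0,0.05,0],[0,-0.2,0,0,0],[0,0,0,0,0],[0,0,0,0,0]]';  python3 d.py $(python3 -c "from j import *;b=bar(0);b[2]=254.5;print(*b)") 5;python3 -m crank '[[0,-0.1,0,0,0],[0,0,0,0,0],[0,0,0,0,0],[0,0,0,0,0],[0,0,0,0,0]]';  python3 d.py $(python3 -c "from j import *;b=bar(0);b[2]=254.5;print(*b)") 5
```

```text
time: 15.05
eef_pos: [524.8, -79.9, 255.3]
orientation: [-1.571, -0.071, 0.071]
force: [2.1, -4.0, 3.8]
finger_gap: 0.145
t 15.05 p [524.8 -79.9 255.3] jaw 5.17 tilt -1.0 F [ 2.1 -4.   3.8] gap 13.2
shift cm [-0.16  0.08 -0.05] yaw 0.003
time: 15.55
eef_pos: [524.2, -79.9, 255.3]
orientation: [-1.571, -0.072, 0.07]
force: [4.5, -3.5, 2.7]
finger_gap: 0.144
t 15.55 p [524.2 -79.9 255.3] jaw 5.16 tilt -1.0 F [ 4.5 -3.5  2.7] gap 13.1
shift cm [-0.09  0.08 -0.05] yaw 0.003
```

```bash
for i in 1; do python3 -m crank '[[0,-0.1,0,-0.04,0],[0,0,0,0,0],[0,0,0,0,0],[0,0,0,0,0],[0,0,0,0,0]]'; python3 -m crank '[[0,-0.1,0,0,0],[0,0,0,0,0],[0,0,0,0,0],[0,0,0,0,0],[0,0,0,0,0]]'; done; python3 -c "
from h import *;from j import *
s=ctrl.state();print(w2j(s['eef_pos']),s['force'])
f=shot('side','s7'); i=[]
pts=[leg(2.583,0,-68),leg(2.583,0,-120),j2w(0,-68,273),j2w(0,68,273)]
u=w2px(f,pts);i=cv2.resize(f['frame'][150:320,230:400],None,fx=3.5,fy=3.5,interpolation=cv2.INTER_CUBIC)
for a,b in u: cv2.circle(i,(int(3.5*(a-229.5)),int(3.5*(b-149.5))),2,(0,0,255),-1)
cv2.imwrite('pics/v7.png',i)"
```

```text
time: 16.05
eef_pos: [523.6, -80.0, 255.4]
orientation: [-1.57, -0.072, 0.069]
force: [8.7, 1.0, 0.4]
finger_gap: 0.144
time: 16.55
eef_pos: [523.1, -80.0, 255.4]
orientation: [-1.57, -0.073, 0.068]
force: [12.6, 1.4, -1.7]
finger_gap: 0.148
[-1.41246745e-01  4.93066885e-01  2.55424780e+02] [12.63713906  1.41726984 -1.71143361]
```

View pics/v7.png

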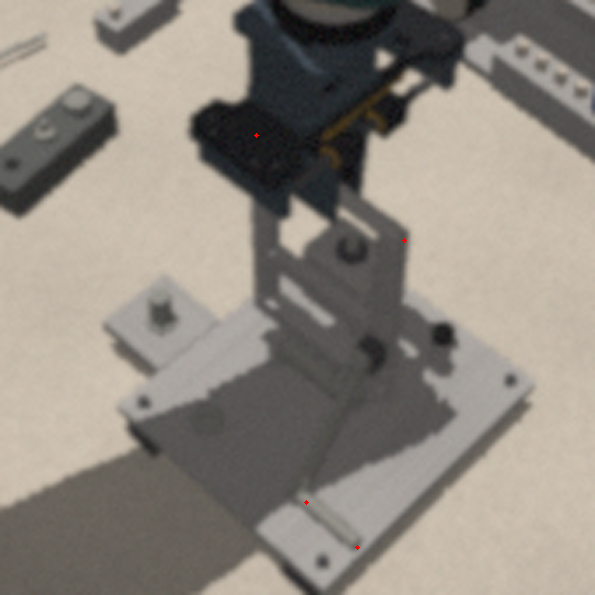

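```bash
python3 -m crank '[[0,0.1,0,0,0],[0,0,0,0,0],[0,0,0,0,0],[0,0,0,0,0],[0,0,0,0,0]]'; python3 -m crank '[[0,0,0,0,0],[0,0,0,0,0],[0,0,0,0,0],[0,0,0,0,0],[0,0,0,0,0]]'; python3 -c "
from bench import ctrl;print(ctrl.state()['force'],abs(ctrl.state()['qvel']).max());print(ctrl.close_job())"
```

```text
time: 17.1
eef_pos: [523.7, -80.0, 255.4]
orientation: [-1.57, -0.072, 0.069]
force: [8.8, 0.1, 0.4]
finger_gap: 0.147
time: 17.6
eef_pos: [523.6, -80.0, 255.4]
orientation: [-1.57, -0.072, 0.069]
force: [8.7, 1.1, 2.1]
finger_gap: 0.149
[8.66029378 1.05451964 2.07940788] 0.002537326458020288
the job is handed in; nothing more can be done
None
```

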